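Unclip the work lamp and stand it on its steel foot

ROBOT

A 6-joint arm with a two-finger parallel gripper is mounted at the origin on the work surface; the furniture and walls round the work are solid. World frame = base frame: x ahead of the robot, y to its left, z up, the work surface at z = 0. Lengths are in m, angles in rad, forces in N, time in s.
With the tool pointing down it reaches from about 0.35 to 0.775 m from the base axis. Payload 5.5 kg.
Tool frame: the origin (TCP) lies at the centre of the arm's flange, where the gripper is bolted on; the fingertips stand manip.tcp_to_tips ahead of it and the grasp point (between the pads) lies 155 mm ahead of it (manip.tcp_to_tips is the distance from the TCP to the fingertips, in m); z points along the fingers, y is the line along which they close (so a half turn about z gives the same grasp; the last joint's range is limited). The gripper opens to 85 mm and grips with 20 to 120 N. Pads are 22 mm wide; open, the fingers measure 114 mm over their backs; the gripper's body (76 mm by 85 mm) begins 54 mm behind the grasp point. The pads swing forward as they close: fully open they stand 13 mm farther back than shut.
Start: joints at [0.96, 0.313, 0.046, 1.304, 0, 1.431], TCP at [0.261, 0.512, 0.405] pointing down, gripper open.
Joint ranges: [-2.76, 2.76], [-0.86, 1.69], [-1.03, 1.26], [-2.2, 2.34], [-1.47, 1.5], [-3.14, 3.14]. Speed limits (rad/s): [2.57, 2.57, 3.14, 3.14, 3.14, 3.14].

INTERFACE

Orientations are given as a unit quaternion [x, y, z, w].
In Python, from plant import manip gives the robot as it stands.
- The arm moves only by the shell command python3 -m jog 'ROWS'. ROWS is JSON, a list of rows, each a list of 7 numbers: the shift along the tool's x, y, z in cm, then the turn, a rotation vector about the tool's x, y, z in degrees, then the opening, from 0 (shut) to 1 (fully open). In form: [[dx, dy, dz, ax, ay, az, grip], ...]. A call has 1 to 12 rows; each row shifts and turns the commanded pose from where the row before left it, along the tool's axes as they then stand; what a row does not reach is not made up. A row lasts 1/8 s, in which the tool goes at most 62.5 mm and 10.7 degrees, less where a joint would pass 70% of its speed; a pose out of reach is approached as far as the arm can. A call with a gripper value outside its range is refused whole. The fingers move at their own pace and stop on an object; the grip force is fixed at half the most. Time passes only in rows, so rows that do not move let the fingers close. It gives the time, the measured TCP pose, the force, the opening and the grip force at its end, in the units of the state.
- manip.read_state(): the state, without advancing time (a new reading comes with each control period).
- manip.grab_frame(name): name is "scene" or "top"; returns the picture (384x512x3 uint8, blue, green, red); there is no depth.
- manip.camera_info(name): a dict with "intrinsics" (3x3 intrinsics, pixels), "distortion" ([k1, k2, p1, p2, k3] as OpenCV has them; the pictures are not rectified), "eye" and "orientation" of the camera in the world. Camera axes: x right, y down, z forward; pixel columns grow to the right and rows downward; lengths in m; the calibration is good to about 2 mm. A picture is of the moment at which its call begins. camera_info takes no time and is no camera call.
- manip.sign_off(): hands the job in; it is judged then, once.
The state is a dict: "time_s": time; "joint_positions": joint angles; "qd": joint speeds; "tau": joint torques, N m; "tool_pos": TCP position; "eef_rot": TCP orientation; "wrist_force": force on the tool from outside, world axes, zero at the start; "moment": the same for the moment, N m; "gripper_width": finger opening in m; "finger_force": force on a finger pad.
Only numpy, scipy, OpenCV 4.12 (cv2) and the standard library are available. Lean on these libraries where they do the work, as an engineer would, in place of code of your own. Each camera call takes 0.05 s, during which the arm holds its last target. There are 200 camera calls.

TASK

Pull the blue work lamp up and out of the two spring clips of its black holder and lay it down flat on the table top, clear of the holder, and let go of it. Then take it again and stand it upright, lens (white end) up, on the middle of the round steel foot, and leave it standing there; do not disturb the tin, the two moulding samples or the white tape roll.

Things in the scene. Friction and masses are not known exactly. Their poses are not given: they have to be found in the camera images.
- lamp: loose work lamp, 140 mm long, 0.11 to 0.22 kg: a blue cylinder, diameter 30 mm, length 108 mm, between square ends of 32 x 32 x 16 mm, black rubber at the tail, white at the lens. Origin at its centre (also the balance point), own x axis along it towards the lens. Clipped, it lies level, axis 46 mm above the table; lying on the table its axis is 16 mm up; the square ends stop it rolling
- lens (a point): centre of the lamp's lens face, 70 mm from the lamp's centre
- tail (a point): centre of the lamp's tail face, 70 mm from the lamp's centre on the other side; with the lamp standing on the foot it is 8 mm above the table and the lamp's centre 78 mm
- holder: black holder fixed to the table, base 172 x 72 x 14 mm, origin under its centre, own x axis along the clipped lamp towards its lens. Two C-shaped steel spring clips, mouth up, each 16 mm wide, sit 34 mm either side of its middle; their jaws reach 15 mm above the lamp's axis and 20 mm to either side. End cheeks 43 mm high stand 80 mm either side of the middle
- clip_mid (a point): point on the clipped lamp's axis midway between the clips, 46 mm above the table. 52 mm of bare lamp between the clips can be grasped here from straight above, closing across the lamp; the base is 17 mm below its underside. The clips resist an upward pull with about 11 N in all (besides the weight), most within the first 4 mm, then snap open: grip firmly
- foot: round flat steel disc fixed to the table, 90 mm diameter, 8 mm thick; origin at the centre of its underside
- foot_top (a point): centre of the steel disc's top face, 8 mm above the table; the lamp's tail belongs here
- tack_tin: bystander: round tin with a blue lid, 69 mm diameter, 36 mm high, origin under its centre
- sample_gilt: bystander: gilt L-shaped moulding sample, 62 x 62 x 18 mm, origin under its centre
- sample_black_1: bystander: black L-shaped moulding sample, 62 x 62 x 18 mm, origin under its centre
- tape_white: bystander: white tape roll lying flat, 104 mm diameter, 25 mm high, origin under its centre

How it is judged:
By the outcome, as a careful person would: the job done as asked, in the order asked, and still so for the second after the job is handed in, with the robot touching nothing.
It also fails if it takes over 56 s, if anything falls off the work surface, if the arm or the gripper's body presses on something with over 40 N, if the wrist force passes 120 N, or if a joint passes its speed limit or range.

## Working session

There is one attempt and no reset: what is moved stays moved. The work goes in short steps, Python scripts to look and compute and a shell command to move; the robot and the scene stay as the last step left them, time stands still between calls to the robot, and variables do not carry over. Pictures are saved under pics/ and viewed, at most 13 in all, crops included, and the job is handed in when it is done.

```bash
mkdir -p pics; ls; python3 - <<'E'
from plant import manip
import cv2
for n in("scene","top"):
    cv2.imwrite(f"pics/{n}0.png",manip.grab_frame(n)); print(manip.camera_info(n))
print(manip.read_state(), manip.tcp_to_tips)
E
```

```text
pics
{'intrinsics': array([[441.23447137,   0.        , 258.20471454],
       [  0.        , 441.23447137, 187.93372368],
       [  0.        ,   0.        ,   1.        ]]), 'distortion': array([-0.10796175,  0.        ,  0.        ,  0.        ,  0.        ]), 'eye': array([-0.36941265, -0.72217657,  1.19645645]), 'orientation': array([ 0.8259707 , -0.42379873,  0.16243982, -0.33433567])}
{'intrinsics': array([[397.94264526,   0.        , 255.96079321],
       [  0.        , 397.94264526, 191.09511063],
       [  0.        ,   0.        ,   1.        ]]), 'distortion': array([-0.07165095,  0.        ,  0.        ,  0.        ,  0.        ]), 'eye': array([ 0.26080924, -0.05364575,  1.26331395]), 'orientation': array([ 0.70631429, -0.70180601,  0.06887719, -0.06200312])}
{'time_s': 0.1, 'joint_positions': array([ 9.60385981e-01,  3.13941037e-01,  4.50886028e-02,  1.30358348e+00,
       -1.57535386e-05,  1.43119167e+00]), 'qd': array([ 0.00022266, -0.00143356,  0.00523361,  0.00179411, -0.0017726 ,
        0.00178172]), 'tau': array([ 3.29463452e-03, -4.81726134e+01,  2.99243617e+01,  1.27091078e-02,
        1.30259903e-05,  9.35039566e-06]), 'tool_pos': array([0.26073775, 0.5122958 , 0.40388721]), 'eef_rot': array([ 2.33234655e-01,  9.72420137e-01, -7.65704559e-04, -2.92943251e-04]), 'wrist_force': array([-0.2707109 ,  0.59814958,  0.38006722]), 'moment': array([-0.00629556, -0.02720702,  0.01239188]), 'finger_force': 0.0, 'gripper_width': 0.08536909247185401} 0.1734
```

View pics/top0.png

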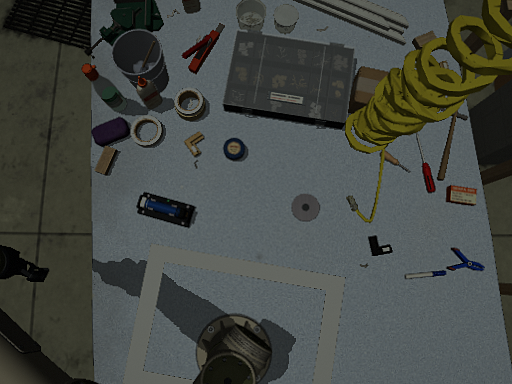

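View pics/scene0.png

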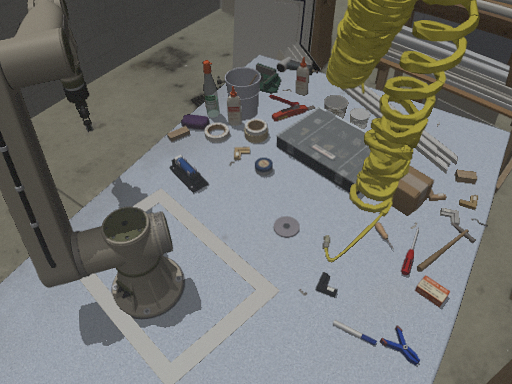

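The top view shows the holder with the lamp at about (166,209), the foot at (306,208), gilt at (194,146), tin at (235,149), the black sample at (378,246) and tape at (147,130). In the scene view the holder is at (188,172) and the foot at (286,227).

```bash
cat > h.py <<'E'
import numpy as np, cv2
from scipy.spatial.transform import Rotation as R
from plant import manip
def ray(n,px):
    c=manip.camera_info(n); p=cv2.undistortPoints(np.array(px,float).reshape(-1,1,2),c['intrinsics'],c['distortion'])[:,0]
    d=R.from_quat(c['orientation']).apply(np.c_[p,np.ones(len(p))]); return c['eye'],d
def plane(n,px,z):
    e,d=ray(n,px); return e+d*((z-e[2])/d[:,2])[:,None]
def tri(pa,pb):
    e1,d1=ray('top',pa); e2,d2=ray('scene',pb)
    A=np.c_[d1[0],-d2[0]]; s=np.linalg.lstsq(A,e2-e1,rcond=None)[0]
    a,b=e1+s[0]*d1[0],e2+s[1]*d2[0]; return (a+b)/2,np.linalg.norm(a-b)
def blue(img,box):
    x0,y0,x1,y1=box; h=cv2.cvtColor(img,cv2.COLOR_BGR2HSV)
    m=cv2.inRange(h,(98,140,50),(125,255,255)); k=np.zeros_like(m); k[y0:y1,x0:x1]=m[y0:y1,x0:x1]; return k
E
python3 - <<'E'
from h import *
t=cv2.imread('pics/top0.png'); s=cv2.imread('pics/scene0.png')
for n,im,b in(('top',t,(130,185,205,235)),('scene',s,(165,150,215,195))):
    m=blue(im,b); print(n,cv2.minAreaRect(cv2.findNonZero(m)),(m>0).sum())
    y,x=np.nonzero(m); c=[x.mean(),y.mean()]; print(c,plane(n,c,.05))
    r=cv2.boxPoints(cv2.minAreaRect(cv2.findNonZero(m))); print(plane(n,r,.05).round(4))
a=cv2.resize(t[180:240,125:210],None,fx=4.5,fy=4.5,interpolation=cv2.INTER_CUBIC)
b=cv2.resize(s[145:205,155:225],None,fx=4.5,fy=4.5,interpolation=cv2.INTER_CUBIC)
c=cv2.resize(t[185:230,280:330],None,fx=4.5,fy=4.5,interpolation=cv2.INTER_CUBIC)
H=270; cv2.imwrite('pics/c1.png',np.hstack([cv2.copyMakeBorder(q,0,H-q.shape[0],0,0,0) for q in(a,b)]))
# foot: brightness gray vs bluish table
for n,im,b in(('top',t,(280,185,332,232)),('scene',s,(262,205,312,248))):
    x0,y0,x1,y1=b; q=im[y0:y1,x0:x1].astype(int); d=(q[...,0]-q[...,2])
    m=(cv2.medianBlur((np.uint8(np.clip(d,0,255))),5)); th,mm=cv2.threshold(m,0,255,cv2.THRESH_BINARY_INV+cv2.THRESH_OTSU)
    cs=max(cv2.findContours(mm,0,1)[0],key=cv2.contourArea); e=cv2.fitEllipse(cs); print(n,th,e,plane(n,[e[0][0]+x0,e[0][1]+y0],.008))
E
```

```text
top ((159.9423065185547, 206.71153259277344), (31.31096839904785, 5.613170623779297), 15.255120277404785) 161
[np.float64(160.48447204968943), np.float64(206.7391304347826)] [[0.43709004 0.22941433 0.05      ]]
[[0.4411 0.2806 0.05  ]
 [0.4581 0.2769 0.05  ]
 [0.4332 0.1818 0.05  ]
 [0.4163 0.1857 0.05  ]]
scene ((185.50001525878906, 165.00001525878906), (16.26345443725586, 3.5355336666107178), 45.0) 30
[np.float64(185.5), np.float64(164.53333333333333)] [[0.44459607 0.23340572 0.05      ]]
[[0.4458 0.2712 0.05  ]
 [0.4618 0.273  0.05  ]
 [0.4396 0.193  0.05  ]
 [0.4241 0.1917 0.05  ]]
top 5.0 ((25.173810958862305, 22.04508399963379), (26.703418731689453, 27.36326789855957), 111.30320739746094) [[ 0.44557421 -0.22271096  0.008     ]]
scene 9.0 ((24.27947425842285, 21.631303787231445), (20.27510643005371, 25.202146530151367), 95.7159423828125) [[ 0.44373061 -0.2280673   0.008     ]]
```

View pics/c1.png

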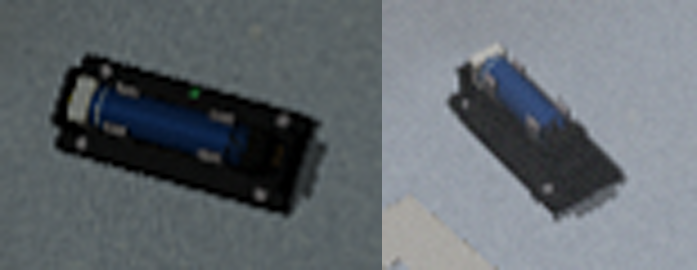

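The crop shows the lens (white) at the left, which is +y. The top-view clip pairs are at crop (127,88)/(115,130) and (222,117)/(208,157), and the lens is at (83,100). In the scene crop the lens is at (485,58).

```bash
python3 - <<'E'
from h import *
t=cv2.imread('pics/top0.png'); s=cv2.imread('pics/scene0.png')
f=lambda p,x0,y0:((p[0]+.5)/4.5-.5+x0,(p[1]+.5)/4.5-.5+y0)
T=[f(p,125,180) for p in((127,88),(115,130),(222,117),(208,157))]
P=plane('top',T,.061); print(P.round(4),P.mean(0)); d=P[:2].mean(0)-P[2:].mean(0); print(np.degrees(np.arctan2(d[1],d[0])),np.linalg.norm(d))
lt,ls=f((83,100),125,180),f((103,58),155,145); print('lens',plane('top',lt,.058),plane('scene',ls,.058),tri(lt,ls))
# holder dark mask
for n,im,b in(('top',t,(130,183,203,235)),('scene',s,(160,147,215,200))):
    x0,y0,x1,y1=b; q=cv2.cvtColor(im[y0:y1,x0:x1],6); th,m=cv2.threshold(q,0,255,cv2.THRESH_BINARY_INV+cv2.THRESH_OTSU)
    c=max(cv2.findContours(m,0,1)[0],key=cv2.contourArea); r=cv2.minAreaRect(c); bp=cv2.boxPoints(r)+[x0,y0]; w=plane(n,bp,.03); print(n,th,r[2],w.mean(0).round(4),w.round(3).tolist())
# foot profiles
for n,im,c in(('top',t,(305,207)),('scene',s,(286,227))):
    x,y=c; print(n,im[y-18:y+19,x].sum(1)//3, im[y,x-18:x+19].sum(1)//3)
for k,p in dict(tin=(235,149),gilt=(194,146),blk=(380,246),tape=(147,130)).items(): print(k,plane('top',p,.02).round(3))
c=cv2.resize(t[183:233,278:334],None,fx=6,fy=6,interpolation=cv2.INTER_CUBIC);d=cv2.resize(s[202:252,258:314],None,fx=6,fy=6,interpolation=cv2.INTER_CUBIC)
cv2.imwrite('pics/c2.png',np.hstack([c,d]))
E
```

```text
[[0.4588 0.2516 0.061 ]
 [0.4298 0.2583 0.061 ]
 [0.4393 0.1857 0.061 ]
 [0.4119 0.194  0.061 ]] [0.43493915 0.22240718 0.061     ]
74.0019788523059 0.06775302990039701
lens [[0.45070516 0.28224366 0.058     ]] [[0.45035521 0.2791814  0.058     ]] (array([0.45181577, 0.28240433, 0.05511445]), np.float64(0.0018320984140542255))
top 55.0 15.945395469665527 [0.4321 0.2168 0.03  ] [[0.422, 0.316, 0.03], [0.492, 0.3, 0.03], [0.441, 0.117, 0.03], [0.373, 0.134, 0.03]]
scene 104.0 46.54815673828125 [0.4242 0.2073 0.03  ] [[0.413, 0.309, 0.03], [0.497, 0.316, 0.03], [0.432, 0.103, 0.03], [0.355, 0.101, 0.03]]
top [93 90 95 98 89 63 63 62 63 64 63 64 65 66 51 20 26 27 26 28 25 37 60 69
 68 69 68 69 69 69 70 58 71 99 98 97 96] [104  95  91  97  71  57  68  66  65  67  65  67  69  69  57  34  27  27
  26  28  26  22  55  68  65  66  67  65  67  67  69  69  48  84  94  95
  92]
scene [161 162 163 162 160 164 159 134 118 120 123 120 121 123  97  72  75  76
  72  93 116 126 121 121 123 121 128  95  69 148 164 162 160 159 160 160
 163] [159 156 160 161 151 126 115 117 123 123 122 121 118 122 123 107  85  77
  72  73  81  98 118 120 124 120 121 120 122 122 121 136 166 160 162 162
 158]
tin [[0.632 0.004 0.02 ]]
gilt [[0.642 0.137 0.02 ]]
blk [[ 0.322 -0.455  0.02 ]]
tape [[0.696 0.294 0.02 ]]
```

View pics/c2.png

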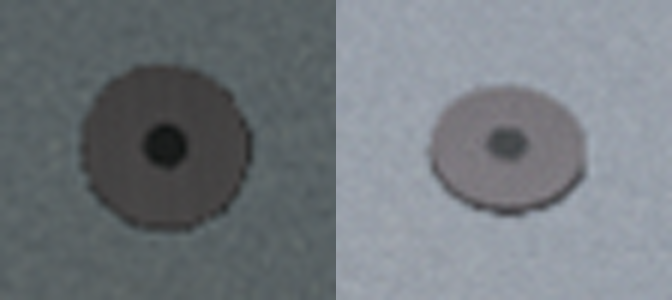

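The centre spot of the foot is at top (305.2,206.9) and scene (286.1,225.6).

```bash
python3 - <<'E'
from h import *
a,b=(305.2,206.9),(286.1,225.6)
print(plane('top',a,.008),plane('scene',b,.008),tri(a,b))
s=manip.read_state(); M=R.from_quat(s['eef_rot'])
tgt=np.array([.434,.2225,.26]); print(M.inv().apply(tgt-s['tool_pos'])*100, M.as_matrix().round(3))
E
python3 -m jog '[[0,0,0,0,0,-10,1]]'
```

```text
[[ 0.44604283 -0.22280271  0.008     ]] [[ 0.44715291 -0.22505633  0.008     ]] (array([ 0.44708567, -0.22380586,  0.00668409]), np.float64(0.0023224360054799097))
[-28.58951291 -17.94402681  14.41183786] [[-0.891  0.454 -0.001]
 [ 0.454  0.891 -0.001]
 [ 0.    -0.002 -1.   ]]
time_s: 0.22
tool_pos: [0.2608, 0.5123, 0.4041]
eef_rot: [0.145, 0.989, -0.001, -0.0]
wrist_force: [-0.6, -0.2, -0.4]
gripper_width: 0.0853
finger_force: 0.0
```

```bash
python3 -m jog '[[0,0,0,0,0,-10,1],[0,0,0,0,0,-10,1],[0,0,0,0,0,-10,1],[0,0,0,0,0,-10,1],[0,0,0,0,0,-10,1],[0,0,0,0,0,-10,1],[0,0,0,0,0,-10,1],[0,0,0,0,0,-10,1],[0,0,0,0,0,-10,1],[0,0,0,0,0,-2,1]]'
cat > go.py <<'E'
import sys
from h import *
x,y,z,yaw=map(float,sys.argv[1:5]); s=manip.read_state(); M=R.from_quat(s['eef_rot']).as_matrix()
print('shift cm (tool)',(M.T@(np.array([x,y,z])-s['tool_pos'])*100).round(2))
cy=np.degrees(np.arctan2(M[1,0],M[0,0])); print('az',round((cy-yaw+180)%360-180,2),'q',s['joint_positions'].round(3),'zdir',M[:,2].round(3), 't',s['time_s'])
E
python3 go.py .434 .2225 .26 255
```

```text
time_s: 1.48
tool_pos: [0.2608, 0.5124, 0.4043]
eef_rot: [-0.609, 0.793, -0.0, -0.0]
wrist_force: [0.3, 0.1, 1.0]
gripper_width: 0.0857
finger_force: 0.0
shift cm (tool) [ 23.51 -24.23  14.44]
az 0.02 q [ 0.96   0.314  0.046  1.304 -0.    -0.349] zdir [-0.001 -0.001 -1.   ] t 1.475
```

```bash
python3 -m jog '[[2.6,-2.7,1.6,0,0,0,1],[2.6,-2.7,1.6,0,0,0,1],[2.6,-2.7,1.6,0,0,0,1],[2.6,-2.7,1.6,0,0,0,1],[2.6,-2.7,1.6,0,0,0,1],[2.6,-2.7,1.6,0,0,0,1],[2.6,-2.7,1.6,0,0,0,1],[2.6,-2.7,1.6,0,0,0,1],[2.7,-2.6,1.6,0,0,0,1],[0,0,0,0,0,0,1]]'
python3 go.py .434 .2225 .207 255
python3 -c "
from h import *
i=manip.grab_frame('top');j=manip.grab_frame('scene')
a=cv2.resize(i[160:250,110:230],None,fx=3.3,fy=3.3);b=cv2.resize(j[110:210,130:250],None,fx=3.3,fy=3.3)
cv2.imwrite('pics/c3.png',np.hstack([a,b[:a.shape[0]]]))"
```

```text
time_s: 2.72
tool_pos: [0.4343, 0.221, 0.2594]
eef_rot: [-0.607, 0.795, 0.0, -0.001]
wrist_force: [-0.8, 0.5, -0.2]
gripper_width: 0.0857
finger_force: 0.0
shift cm (tool) [-0.14  0.06  5.24]
az -0.32 q [ 0.306  0.244 -0.423  0.906 -0.    -0.998] zdir [-0.002 -0.001 -1.   ] t 2.725
```

View pics/c3.png

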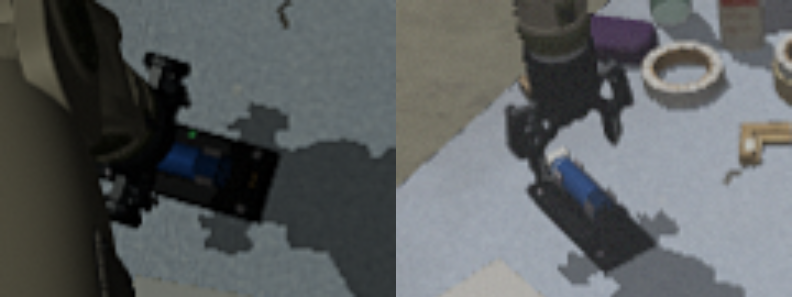

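The gripper straddles the lamp and is aligned across it. I'll descend and close.

```bash
python3 -m jog '[[-0.1,0,1.5,0,0,-0.3,1],[0,0,1.5,0,0,0,1],[0,0,1.2,0,0,0,1],[0,0,1.1,0,0,0,1],[0,0,0,0,0,0,1]]'
python3 go.py .434 .2225 .206 255; python3 -m jog '[[0,0,0,0,0,0,0],[0,0,0,0,0,0,0],[0,0,0,0,0,0,0],[0,0,0,0,0,0,0],[0,0,0,0,0,0,0],[0,0,0,0,0,0,0]]'
```

```text
time_s: 3.45
tool_pos: [0.4336, 0.2238, 0.2066]
eef_rot: [-0.611, 0.792, 0.0, -0.001]
wrist_force: [-0.3, -0.0, 0.2]
gripper_width: 0.0853
finger_force: 0.0
shift cm (tool) [ 0.12 -0.08  0.06]
az 0.34 q [ 0.312  0.305 -0.491  0.776  0.    -1.003] zdir [-0.002 -0.001 -1.   ] t 3.45
time_s: 4.2
tool_pos: [0.4349, 0.2239, 0.2085]
eef_rot: [-0.611, 0.792, -0.001, 0.001]
wrist_force: [1.2, -1.9, 5.3]
gripper_width: 0.0279
finger_force: 59.2
```

```bash
python3 -m jog '[[0,0,0,0,0,0,0],[0,0,-0.3,0,0,0,0],[0,0,-0.3,0,0,0,0],[0,0,-0.4,0,0,0,0],[0,0,-1,0,0,0,0],[0,0,-2,0,0,0,0],[0,0,-3,0,0,0,0],[0,0,0,0,0,0,0]]'
python3 go.py .46 .02 .23 180
python3 -c "
from h import *
i=manip.grab_frame('top');j=manip.grab_frame('scene')
a=cv2.resize(i[160:250,110:230],None,fx=3.3,fy=3.3);b=cv2.resize(j[110:210,130:250],None,fx=3.3,fy=3.3)
cv2.imwrite('pics/c4.png',np.hstack([a,b[:a.shape[0]]]))"
```

```text
time_s: 5.2
tool_pos: [0.4348, 0.2244, 0.2806]
eef_rot: [-0.611, 0.791, -0.0, 0.002]
wrist_force: [0.4, 0.3, -3.0]
gripper_width: 0.0284
finger_force: 61.4
shift cm (tool) [19.16 -7.59  5.02]
az 75.35 q [ 3.120e-01  2.230e-01 -3.920e-01  9.510e-01  1.000e-03 -1.003e+00] zdir [ 0.004  0.002 -1.   ] t 5.2
```

View pics/c4.png

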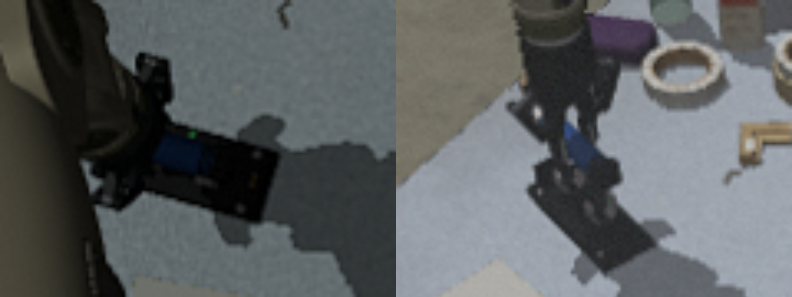

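The lamp is out of the clips and held, with the open clips visible below it. I'll carry it to the clear area.

```bash
python3 -m jog '[[3.2,-1.3,0,0,0,0,0],[3.2,-1.3,0,0,0,0,0],[3.2,-1.3,0,0,0,0,0],[3.2,-1.3,0,0,0,0,0],[3.2,-1.2,0,0,0,0,0],[3.2,-1.2,0,0,0,0,0]]'
python3 -m jog '[[0,0,0,0,0,9.4,0],[0,0,0,0,0,9.4,0],[0,0,0,0,0,9.4,0],[0,0,0,0,0,9.4,0],[0,0,0,0,0,9.4,0],[0,0,0,0,0,9.4,0],[0,0,0,0,0,9.4,0],[0,0,0,0,0,9.5,0],[0,0,0,0,0,0,0]]'
python3 go.py .46 .02 .185 180
```

```text
time_s: 6.05
tool_pos: [0.4583, 0.018, 0.2765]
eef_rot: [-0.611, 0.792, 0.001, -0.001]
wrist_force: [0.4, -0.1, -2.6]
gripper_width: 0.0278
finger_force: 61.4
time_s: 7.18
tool_pos: [0.4583, 0.0191, 0.2766]
eef_rot: [-0.001, 1.0, 0.0, -0.001]
wrist_force: [0.7, -0.3, -1.1]
gripper_width: 0.028
finger_force: 61.3
shift cm (tool) [-0.19  0.08  9.16]
az 0.14 q [-0.134  0.176 -0.464  0.934  0.    -0.136] zdir [-0.002  0.001 -1.   ] t 7.175
```

```bash
python3 -m jog '[[0,0,2.5,0,0,0,0],[0,0,2.5,0,0,0,0],[0,0,2.5,0,0,0,0],[0,0,1.2,0,0,0,0],[0,0,0.3,0,0,0,0],[0,0,0.2,0,0,0,0],[0,0,0,0,0,0,0]]'
python3 -m jog '[[0,0,0.2,0,0,0,0],[0,0,0,0,0,0,0]]'
```

```text
time_s: 8.05
tool_pos: [0.4594, 0.0189, 0.1863]
eef_rot: [-0.0, 1.0, -0.0, 0.001]
wrist_force: [-0.4, -0.2, -1.1]
gripper_width: 0.0282
finger_force: 61.4
time_s: 8.3
tool_pos: [0.4591, 0.0189, 0.1839]
eef_rot: [-0.0, 1.0, 0.0, 0.0]
wrist_force: [-0.1, 0.0, -2.3]
gripper_width: 0.0282
finger_force: 61.4
```

```bash
python3 -m jog '[[0,0,0.2,0,0,0,0],[0,0,0.2,0,0,0,0]]'; python3 -m jog '[[0,0,0.1,0,0,0,0],[0,0,0,0,0,0,0]]';python3 -m jog '[[0,0,0.1,0,0,0,0],[0,0,0,0,0,0,0]]'
```

```text
time_s: 8.55
tool_pos: [0.4591, 0.0189, 0.1796]
eef_rot: [-0.0, 1.0, 0.0, 0.0]
wrist_force: [-0.7, 0.5, -1.3]
gripper_width: 0.0282
finger_force: 61.4
time_s: 8.8
tool_pos: [0.459, 0.0189, 0.1787]
eef_rot: [-0.0, 1.0, 0.0, -0.0]
wrist_force: [-0.5, 0.6, -1.6]
gripper_width: 0.0282
finger_force: 61.5
time_s: 9.05
tool_pos: [0.459, 0.0189, 0.1786]
eef_rot: [-0.0, 1.0, -0.0, 0.0]
wrist_force: [-3.6, 0.9, 9.1]
gripper_width: 0.0284
finger_force: 62.8
```

Contact. Release and retreat.

```bash
python3 -m jog '[[0,0,0,0,0,0,1],[0,0,0,0,0,0,1],[0,0,0,0,0,0,1],[0,0,0,0,0,0,1],[0,0,0,0,0,0,1],[0,0,-2,0,0,0,1],[0,0,-4,0,0,0,1],[0,0,-4,0,0,0,1]]'
python3 go.py .3 .02 .26 180
python3 -c "
from h import *
i=manip.grab_frame('top');j=manip.grab_frame('scene')
cv2.imwrite('pics/top5.png',i);cv2.imwrite('pics/scene5.png',j)
a=cv2.resize(i[130:270,160:320],None,fx=2.5,fy=2.5);b=cv2.resize(j[110:250,180:340],None,fx=2.5,fy=2.5)
cv2.imwrite('pics/c5.png',np.hstack([a,b]))"
```

```text
time_s: 10.05
tool_pos: [0.4588, 0.0189, 0.2785]
eef_rot: [-0.0, 1.0, 0.0, -0.0]
wrist_force: [1.3, -0.2, -1.1]
gripper_width: 0.0855
finger_force: 0.0
shift cm (tool) [15.87  0.11  1.87]
az 0.03 q [-0.134  0.174 -0.461  0.937  0.    -0.134] zdir [-0.001  0.    -1.   ] t 10.05
```

View pics/c5.png

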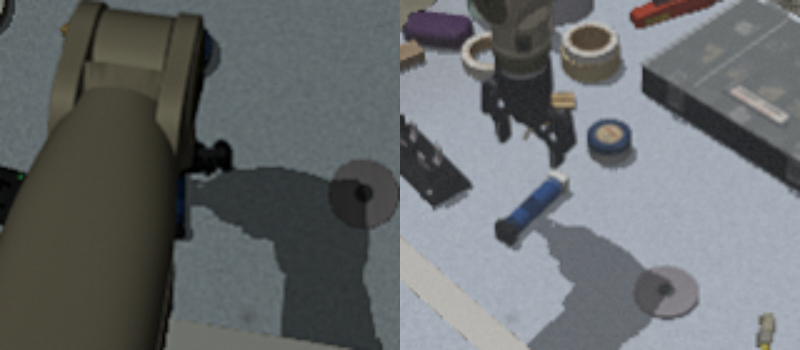

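The lamp lies flat with its axis along x, lens towards +x, black tail at scene (223,203) and white lens at (243,182). I'll tilt 30° for the regrasp and locate the lamp precisely.

```bash
python3 -m jog '[[0,0,0,0,10,0,1],[0,0,0,0,10,0,1],[0,0,0,0,10,0,1],[0,0,0,0,0,0,1]]'
python3 - <<'E'
from h import *
j=cv2.imread('pics/scene5.png'); m=blue(j,(215,170,250,208)); r=cv2.minAreaRect(cv2.findNonZero(m)); print(r,(m>0).sum())
bp=cv2.boxPoints(r); print(plane('scene',bp,.022).round(4).tolist()); print(plane('scene',[r[0],(243.2,182),(223.2,202.8)],.022).round(4))
E
python3 go.py .596 .019 .227 180
```

```text
time_s: 10.65
tool_pos: [0.4597, 0.0188, 0.2753]
eef_rot: [-0.0, 0.965, 0.0, -0.261]
wrist_force: [0.1, -0.4, 0.3]
gripper_width: 0.0856
finger_force: 0.0
((233.00819396972656, 188.90985107421875), (2.688775062561035, 18.565349578857422), 50.19443130493164) 23
[[0.4324, 0.032, 0.022], [0.5103, 0.0266, 0.022], [0.5055, 0.0148, 0.022], [0.4281, 0.0205, 0.022]]
[[0.4686 0.0235 0.022 ]
 [0.5185 0.0144 0.022 ]
 [0.3946 0.0098 0.022 ]]
shift cm (tool) [-1.421e+01  1.000e-02 -2.690e+00]
az 0.05 q [-0.117  0.445 -0.18   1.47  -0.059 -0.102] zdir [-0.503  0.    -0.864] t 10.65
```

```bash
python3 -m jog '[[-3.5,0,-0.7,0,0,0,1],[-3.5,0,-0.7,0,0,0,1],[-3.6,0,-0.7,0,0,0,1],[-3.6,0,-0.6,0,0,0,1],[0,0,0,0,0,0,1],[0,0,0,0,0,0,1]]'
python3 go.py .555 .019 .1585 180
```

```text
time_s: 11.4
tool_pos: [0.5949, 0.019, 0.2303]
eef_rot: [-0.0, 0.966, 0.0, -0.258]
wrist_force: [-1.1, 0.3, 0.4]
gripper_width: 0.0853
finger_force: 0.0
shift cm (tool) [-0.12 -0.    8.22]
az 0.04 q [-0.093  0.721  0.188  1.558 -0.046 -0.081] zdir [-0.499 -0.    -0.867] t 11.4
```

```bash
python3 -m jog '[[-0.1,0,2.2,0,0,0,1],[0,0,2,0,0,0,1],[0,0,2,0,0,0,1],[0,0,1.2,0,0,0,1],[0,0,0.6,0,0,0,1],[0,0,0.2,0,0,0,1],[0,0,0,0,0,0,1]]'
python3 go.py .555 .019 .1585 180;  python3 -c "
from h import *
j=manip.grab_frame('scene')
cv2.imwrite('pics/c6.png',cv2.resize(j[100:250,170:340],None,fx=3.5,fy=3.5))"
```

```text
time_s: 12.28
tool_pos: [0.5557, 0.0189, 0.159]
eef_rot: [-0.0, 0.966, -0.0, -0.258]
wrist_force: [0.7, -1.0, -0.1]
gripper_width: 0.0854
finger_force: 0.0
shift cm (tool) [0.04 0.01 0.08]
az 0.03 q [-0.099  0.72  -0.011  1.36  -0.05  -0.086] zdir [-0.499 -0.    -0.867] t 12.275
```

View pics/c6.png

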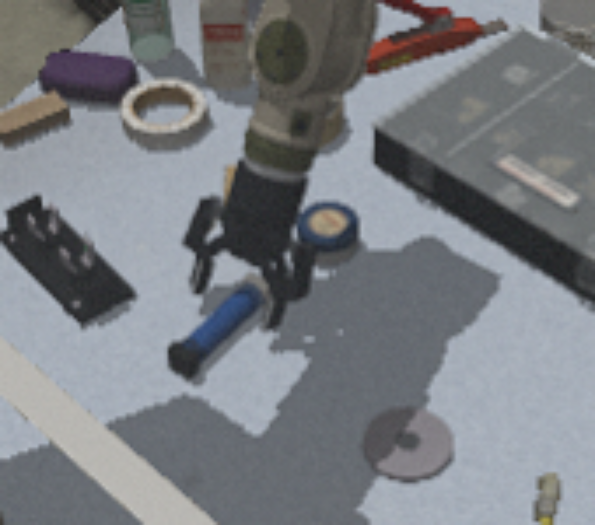

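The fingers straddle the lamp on its lens half, clear of the tin. Closing.

```bash
python3 -m jog '[[0,0,0.1,0,0,0,0],[0,0,0,0,0,0,0],[0,0,0,0,0,0,0],[0,0,0,0,0,0,0],[0,0,0,0,0,0,0],[0,0,0,0,0,0,0]]'
python3 -m jog '[[0,0,-1,0,0,0,0],[0,0,-2,0,0,0,0],[0,0,-3,0,0,0,0],[0,0,-4,0,0,0,0],[0,0,-4,0,0,0,0],[0,0,0,0,0,0,0]]'
python3 go.py .4 .02 .3 180;  python3 -c "
from h import *
j=manip.grab_frame('scene');cv2.imwrite('pics/s7.png',j);cv2.imwrite('pics/t7.png',manip.grab_frame('top'))
cv2.imwrite('pics/c7.png',cv2.resize(j[80:230,170:340],None,fx=3.5,fy=3.5))"
```

```text
time_s: 13.08
tool_pos: [0.5552, 0.0189, 0.1581]
eef_rot: [-0.0, 0.966, -0.0, -0.258]
wrist_force: [2.8, -0.2, 4.0]
gripper_width: 0.0277
finger_force: 59.4
time_s: 13.82
tool_pos: [0.6265, 0.0189, 0.2813]
eef_rot: [-0.0, 0.967, -0.0, -0.256]
wrist_force: [0.4, 0.1, -1.8]
gripper_width: 0.0285
finger_force: 59.3
shift cm (tool) [20.6   0.12  9.59]
az 0.02 q [-0.089  0.749  0.372  1.71  -0.044 -0.077] zdir [-0.495 -0.001 -0.869] t 13.825
```

View pics/c7.png

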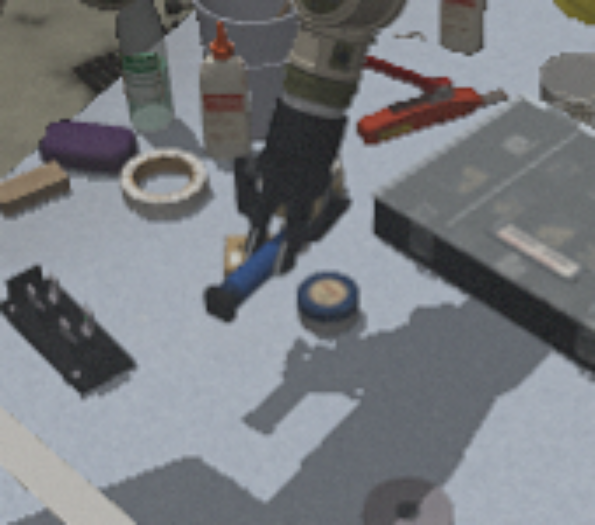

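The lamp is held in the tilted grip and still level. Raise, bring the tool vertical, turn 90° about z, then tilt -60° about tool y.

```bash
python3 -m jog '[[0,0,-2.5,0,-10,0,0],[0,0,-2.5,0,-10,0,0],[0,0,-2.5,0,-9.6,0,0],[3,0,-0.8,0,0,0,0],[3.5,0,-0.8,0,0,0,0],[3.5,0,-0.8,0,0,0,0],[3.5,0,0,0,0,0,0],[3,0,0,0,0,0,0],[0,0,0,0,0,0,0]]'
python3 go.py .45 -.06 .36 90
```

```text
time_s: 15.05
tool_pos: [0.4822, 0.0193, 0.3721]
eef_rot: [-0.0, 1.0, 0.0, -0.006]
wrist_force: [0.5, 0.4, -2.2]
gripper_width: 0.0282
finger_force: 59.3
shift cm (tool) [ 3.2  -7.93  1.25]
az 90.02 q [-1.260e-01  1.540e-01 -2.400e-01  1.188e+00 -1.000e-03 -1.270e-01] zdir [-0.012  0.001 -1.   ] t 15.05
```

```bash
python3 -m jog '[[1,-1.5,0.2,0,-0.7,0,0],[1.1,-1.5,0,0,0,0,0],[1,-2.5,0,0,0,0,0],[0,-2.5,0,0,0,0,0],[0,0,0,0,0,10,0],[0,0,0,0,0,10,0],[0,0,0,0,0,10,0],[0,0,0,0,0,10,0],[0,0,0,0,0,10,0],[0,0,0,0,0,10,0],[0,0,0,0,0,10,0],[0,0,0,0,0,10,0]]'
python3 -m jog '[[0,0,0,0,0,10,0],[0,0,0,0,-10,0,0],[0,0,0,0,-10,0,0],[0,0,0,0,-10,0,0],[0,0,0,0,-10,0,0],[0,0,0,0,-10,0,0],[0,0,0,0,-10,0,0],[0,0,0,0,0,0,0],[0,0,0,0,0,0,0]]'
python3 go.py .4467 -.082 .23 90; python3 -c "
from h import *
M=R.from_quat(manip.read_state()['eef_rot']).as_matrix(); print(M.round(3))
j=manip.grab_frame('scene');cv2.imwrite('pics/s8.png',j);cv2.imwrite('pics/t8.png',manip.grab_frame('top'))
cv2.imwrite('pics/c8.png',cv2.resize(j[80:280,150:380],None,fx=3,fy=3))"
```

```text
time_s: 16.55
tool_pos: [0.4541, -0.0621, 0.3714]
eef_rot: [0.645, 0.764, 0.001, 0.002]
wrist_force: [-1.1, -0.3, -1.8]
gripper_width: 0.028
finger_force: 59.5
time_s: 17.68
tool_pos: [0.4544, -0.0616, 0.3716]
eef_rot: [0.614, 0.612, -0.351, 0.354]
wrist_force: [-0.1, -0.2, -2.2]
gripper_width: 0.0282
finger_force: 59.6
shift cm (tool) [11.21 -0.83  8.88]
az -0.46 q [-0.071  0.111 -0.458  0.877 -1.039  1.432] zdir [ 0.002 -0.864 -0.503] t 17.675
[[ 0.004  1.     0.002]
 [ 0.503 -0.    -0.864]
 [-0.864  0.004 -0.503]]
```

View pics/c8.png

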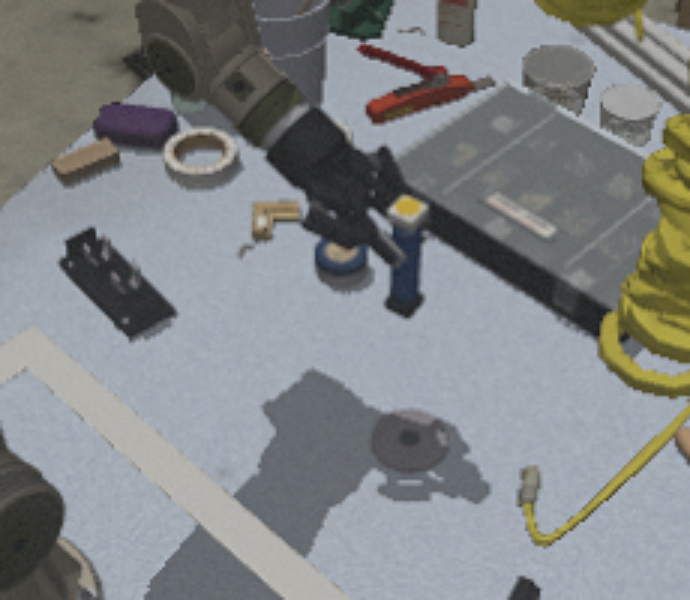

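The lamp is upright, lens at crop (407,207), over and behind the foot. I'll check the lens position against the prediction, then move above the foot.

```bash
python3 - <<'E'
from h import *
for n,f in(('top','t8'),('scene','s8')):
    im=cv2.imread(f'pics/{f}.png'); c=manip.camera_info(n)
    p=np.array([[.4547,-.2032,.3438]]); Rm=R.from_quat(c['orientation']).inv().as_matrix()
    u=cv2.projectPoints(p,Rm,-Rm@c['eye'],c['intrinsics'],c['distortion'])[0].ravel(); print(n,'pred',u)
    x,y=u.astype(int); x0,y0=x-14,y-14; h=cv2.cvtColor(im[y0:y+15,x0:x+15],cv2.COLOR_BGR2HSV)
    m=cv2.inRange(h,(15,100,90),(40,255,255)); yy,xx=np.nonzero(m)
    if len(xx): q=(xx.mean()+x0,yy.mean()+y0); print(len(xx),q,plane(n,q,.3438)); globals()[n]=q
print(tri(top,scene))
E
```

```text
top pred [315.56868628 182.6292343 ]
83 (np.float64(315.28915662650604), np.float64(182.5421686746988)) [[ 0.45490531 -0.2025396   0.3438    ]]
scene pred [284.81681811 148.33144677]
36 (np.float64(285.5833333333333), np.float64(148.13888888888889)) [[ 0.45669821 -0.20455953  0.3438    ]]
(array([ 0.45598242, -0.20356174,  0.34328021]), np.float64(0.0026055547966542148))
```

```bash
python3 -m jog '[[1.4,-0.1,1.1,0,0,0,0],[1.4,-0.1,1.1,0,0,0,0],[1.4,-0.1,1.1,0,0,0,0],[1.4,-0.1,1.1,0,0,0,0],[1.4,-0.1,1.1,0,0,0,0],[1.4,-0.1,1.1,0,0,0,0],[1.4,-0.1,1.1,0,0,0,0],[1.4,-0.1,1.2,0,0,0,0],[0,0,0,0,0,0,0],[0,0,0,0,0,0,0]]'
python3 go.py .4467 -.082 .19 90; python3 -c "
from h import *
print(R.from_quat(manip.read_state()['eef_rot']).as_matrix()@[-.867,0,-.499])"
```

```text
time_s: 19.02
tool_pos: [0.4477, -0.0824, 0.231]
eef_rot: [0.614, 0.611, -0.352, 0.355]
wrist_force: [1.1, -0.7, -2.4]
gripper_width: 0.0282
finger_force: 59.6
shift cm (tool) [ 3.57 -0.12  2.02]
az -0.61 q [-0.118  0.255 -0.703  0.405 -1.034  1.338] zdir [ 0.003 -0.866 -0.5  ] t 19.025
[-0.00618574 -0.00161951  1.0003245 ]
```

Prediction and cameras agree within 1–2 mm. Corrected for that bias, the foot is at (0.4457, -0.2236).

```bash
python3 -m jog '[[0.9,-0.2,0.5,0.2,0,-0.3,0],[0.9,0,0.5,0,0,0,0],[0.9,0,0.5,0,0,0,0],[0.9,0,0.5,0,0,0,0],[0.5,0,0.3,0,0,0,0],[0,0,0,0,0,0,0],[0,0,0,0,0,0,0]]'
python3 go.py .4452 -.0817 .1774 90; python3 -c "
from h import *
print(R.from_quat(manip.read_state()['eef_rot']).as_matrix()@[-.867,0,-.499])"
```

```text
time_s: 19.9
tool_pos: [0.4454, -0.0816, 0.1834]
eef_rot: [0.612, 0.612, -0.354, 0.353]
wrist_force: [-0.4, -1.7, -2.1]
gripper_width: 0.0283
finger_force: 59.6
shift cm (tool) [ 0.51 -0.02  0.31]
az 0.08 q [-0.117  0.34  -0.751  0.281 -1.036  1.34 ] zdir [-0.    -0.866 -0.5  ] t 19.9
[ 7.70813904e-04 -1.27799761e-03  1.00034383e+00]
```

```bash
python3 -m jog '[[0.26,0,0.15,0,0,0,0],[0.26,0,0.15,0,0,0,0],[0,0,0,0,0,0,0]]'; python3 -m jog '[[0.09,0,0.05,0,0,0,0],[0,0,0,0,0,0,0]]'; python3 -m jog '[[0.09,0,0.05,0,0,0,0],[0,0,0,0,0,0,0]]'
```

```text
time_s: 20.27
tool_pos: [0.4451, -0.0816, 0.177]
eef_rot: [0.612, 0.613, -0.354, 0.353]
wrist_force: [1.1, -0.1, -1.8]
gripper_width: 0.0277
finger_force: 59.6
time_s: 20.52
tool_pos: [0.4453, -0.0816, 0.1764]
eef_rot: [0.612, 0.612, -0.354, 0.353]
wrist_force: [-0.4, -1.0, 0.7]
gripper_width: 0.0284
finger_force: 59.8
time_s: 20.78
tool_pos: [0.4455, -0.0817, 0.176]
eef_rot: [0.612, 0.612, -0.355, 0.354]
wrist_force: [-1.6, 2.1, 5.6]
gripper_width: 0.028
finger_force: 60.2
```

Contact on the foot. Open and back out along the tool axis.

```bash
python3 -m jog '[[0,0,0,0,0,0,0.5],[0,0,0,0,0,0,0.6],[0,0,0,0,0,0,0.8],[0,0,0,0,0,0,1],[0,0,0,0,0,0,1],[0,0,-0.5,0,0,0,1],[0,0,-1,0,0,0,1],[0,0,-2,0,0,0,1],[0,0,-3,0,0,0,1],[0,0,-4,0,0,0,1],[0,0,-4,0,0,0,1],[0,0,0,0,0,0,1]]'
python3 - <<'E'
from h import *
P={}
for n in('top','scene'):
    im=manip.grab_frame(n); cv2.imwrite(f'pics/{n}9.png',im); c=manip.camera_info(n)
    p=np.array([[.4457,-.2236,.148]]); Rm=R.from_quat(c['orientation']).inv().as_matrix()
    u=cv2.projectPoints(p,Rm,-Rm@c['eye'],c['intrinsics'],c['distortion'])[0].ravel()
    x,y=u.astype(int); h=cv2.cvtColor(im[y-14:y+15,x-14:x+15],cv2.COLOR_BGR2HSV)
    yy,xx=np.nonzero(cv2.inRange(h,(15,100,90),(40,255,255))); print(n,u,len(xx))
    if len(xx): P[n]=(xx.mean()+x-14,yy.mean()+y-14); print(P[n],plane(n,P[n],.148))
a,b=cv2.imread('pics/top9.png'),cv2.imread('pics/scene9.png')
cv2.imwrite('pics/c9.png',np.hstack([cv2.resize(a[120:280,200:345],None,fx=2.7,fy=2.7),cv2.resize(b[120:280,215:360],None,fx=2.7,fy=2.7)]))
E
```

```text
time_s: 22.28
tool_pos: [0.4463, 0.0459, 0.2489]
eef_rot: [0.611, 0.613, -0.353, 0.354]
wrist_force: [-0.0, -0.7, -0.1]
gripper_width: 0.0854
finger_force: 0.0
top [311.95912523 199.88104028] 56
(np.float64(311.64285714285717), np.float64(199.55357142857142)) [[ 0.44663933 -0.22271419  0.148     ]]
scene [286.83263279 198.30606401] 30
(np.float64(287.3), np.float64(198.03333333333333)) [[ 0.44755268 -0.2241728   0.148     ]]
```

View pics/c9.png

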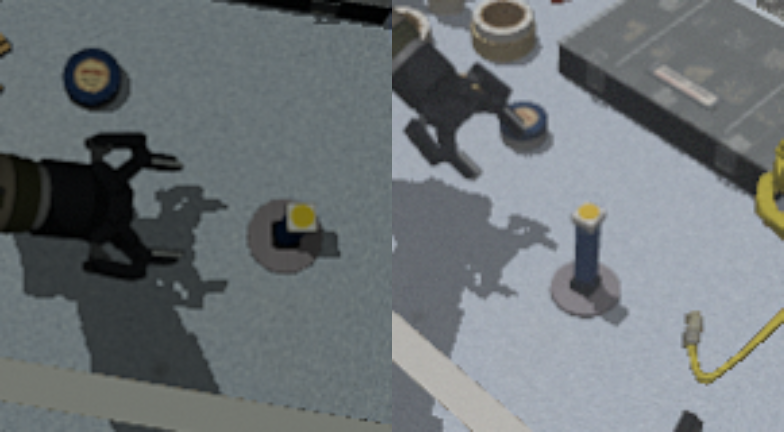

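The lamp stands upright and alone on the middle of the foot: lens at (311.6,199.6) top and (287.3,198.0) scene, within about 1 mm of where I aimed. The gripper is clear and the tin hasn't moved. Handing in.

```bash
python3 -c "
from plant import manip
print(manip.sign_off())"
```

```text
the job is handed in; nothing more can be done
None
```

The lamp was unclipped, laid flat and released, then stood lens up on the middle of the steel foot (within about 1 mm in both views); the arm is clear, it took about 22 s, nothing else was touched, and the job is handed in.

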